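# Wind down the printing press with its crank

### The arm

A 6-joint arm with a two-finger parallel gripper is mounted at the origin on the work surface. World frame = base frame: x ahead of the robot, y to its left, z up, the work surface at z = 0. Lengths are in mm, angles in rad, forces in N, time in s.
With the tool pointing down it reaches from about 275 to 1000 mm from the base axis. Payload 8.4 kg.
Tool frame: the origin (TCP) lies between the finger pads; the fingertips stand 8 mm ahead of it and the grasp point (between the pads) lies 11 mm behind it (tcp_to_tips is the distance from the TCP to the fingertips, in mm); z points along the fingers, y is the line along which they close (so a half turn about z gives the same grasp; the last joint's range is limited). The gripper opens to 85 mm and grips with 20 to 120 N. Pads are 22 mm wide; open, the fingers measure 114 mm over their backs; the gripper's body (76 mm by 85 mm) begins 54 mm behind the grasp point. The pads swing forward as they close: fully open they stand 13 mm farther back than shut.
Start: joints at [1.205, 0.353, 1.633, -0, 1.155, -0.002], TCP at [222.391, 584.098, 239.281] pointing down, gripper open.
Joint ranges: [-2.63, 2.63], [-0.92, 2.1], [0.06, 2.66], [-1.3, 4.44], [0, 2.69], [-3.02, 3.02]. Speed limits (rad/s): [2.22, 2.22, 2.79, 3.14, 3.14, 3.14].

### API

Orientations are given as [roll, pitch, yaw] about the fixed x, y, z axes, in that order (R = Rz(yaw) Ry(pitch) Rx(roll)).
In Python, from rig import * gives the robot as it stands.
- The arm moves only by the tool step_arm, never from a script. Its argument "motion" is a list of rows, each an object with "claw": the finger opening in mm, from 0 to 85.4; "delta_pos": the shift along the tool's x, y, z in mm, a list of three; "turn": the turn about the tool's z in rad. In form: [{"claw": claw, "delta_pos": [dx, dy, dz], "turn": turn}, ...]. A call has 1 to 8 rows; each row shifts and turns the commanded pose from where the row before left it, along the tool's axes as they then stand; what a row does not reach is not made up. A row lasts 1/12 s, in which the tool goes at most 41.7 mm and 7.16 degrees, less where a joint would pass 70% of its speed; a pose out of reach is approached as far as the arm can. A call is refused whole if a number of a shift passes 41.7 or a number of a turn 0.125, either way. A call with a gripper value outside its range is refused whole. The fingers move at their own pace and stop on an object; "force" is the grip in N (left out, the last holds). Time passes only in rows, so rows that do not move let the fingers close. It gives the time, the measured TCP pose, the force, the opening and the grip force at its end, in the units of the state.
- sense(): the state, without advancing time (a new reading comes with each control period).
- grab_frame(name): name is "scene" or "side" or "wrist"; returns a dict with "img" (384x512x3 uint8, red, green, blue), "vertical_fov" (degrees; the focal length in pixels is half the picture's height over the tangent of half this angle, whatever the lens; pixels are square), "cx", "cy" (the principal point, pixels), "R" (3x3) and "t" (3): a world point X has camera coordinates R X + t. Camera axes: x right, y down, z forward; pixel columns grow to the right and rows downward; lengths in mm; the calibration is good to about 2 mm. A picture is of the moment at which its call begins. There is no depth.
- sign_off(): hands the job in; it is judged then, once.
The state is a dict: "clock": time; "qpos": joint angles; "qvel": joint speeds; "joint_efforts": joint torques, N m; "eef_pos": TCP position; "tcp_rot": TCP orientation; "contact_force": force on the tool from outside, world axes, zero at the start; "wrist_torque": the same for the moment, N m; "opening": opening from 0.0 (shut) to 1.0 (fully open); "grasp_force": force on a finger pad.
Only numpy, scipy, OpenCV 4.12 (cv2) and the standard library are available. Lean on these libraries where they do the work, as an engineer would, in place of code of your own. Each camera call takes 0.05 s, during which the arm holds its last target. There are 200 camera calls.

### The job

Fit the loose crank onto the square end of the printing press's screw and wind it clockwise, seen from above, several full turns until the plate is down on the printing block and the screw comes up snug: a steady push of about 12 N at the crank's grip once it has stopped. Do not force it (19 N at the grip is too much), do not disturb the things around, and leave the crank sitting fully home on the square.

Things in the scene. Friction and masses are not known exactly. Their poses are not given: they have to be found in the camera images.
- hub (a point): Centre of the loose steel crank's hub, half-way up: an upright square block 38 x 38 mm, 48 mm tall, z up. It starts standing on the table, socket down. x points along the arm to the grip. The arm is flat, 20 mm wide (24 mm round its end), from 2 to 12 mm above this point, out to 92 mm from the hub's axis. The crank weighs about 0.54 kg, mostly in the hub.
- socket (a point): Centre of the hub's underside, where its square socket opens downwards: 24 x 24 mm, 25 mm deep, its sides parallel to the hub's; axes as the hub's. Fully home, the underside rests on the press's shoulder (point seat), any of the four ways round.
- grip (a point): Centre, half-way up, of the crank's upright wooden grip: a cylinder 24 mm in diameter, 46 mm tall, that spins freely on the arm, so that it can be held without turning the hand. 80 mm from the hub's axis; this point is 35 mm higher than the hub's centre; the grip stands on the arm's top, 23 mm below this point.
- seat (a point): Top of the round shoulder (52 mm wide, 6 mm thick) at the foot of the press's square shaft end, on the screw's upright axis; z up, x and y parallel to the square's sides. With the crank fully home the hub's centre is 24 mm above this point, on the axis. The square points anywhere at the start and turns with the screw; clockwise from above lowers the plate.
- shaft_top (a point): Top of the square shaft end, on the axis, 22 mm above the shoulder: 22 x 22 mm, its top 4 mm tapering to 18 mm. Turning it needs about 0.15 N m (2 N at the grip) until the plate is down, where the screw meets its stop and the push rises. How many turns that takes, 2 to 2.6, is not measured: it is felt.
- platen_face (a point): Centre of the underside of the press's aluminium plate (140 x 130 x 16 mm), which the screw lowers 5 mm a turn, without turning it, onto the printing block. The measured height is too coarse to tell when the screw is snug.
- press: Small grey printing press, fixed; origin under its base's centre, z up, cross-beam along y. Base 170 x 230 x 25 mm; on it the wooden printing block, top 43 mm above the origin; columns at y = +-90 mm carry the cross-beam (50 x 215 mm, top at 145 mm; nuts to 151 mm), through which the screw comes up; shoulder's top at 153 mm, the square's end at 175 mm.
- coupling (a joint): Wind-up (rad) of the spring coupling between the square end and the screw: 0 relaxed, positive when the square is pushed clockwise ahead of the screw. 2.5 N m per rad, so 12 N at the grip, 80 mm out, is 0.38 rad and 19 N is 0.6 rad. It springs back when the push is taken away, while the screw stays where it is.
- ink_jar: Bystander: white jar with a black cap, 64 mm wide, about 85 mm tall; origin under its centre.
- glue_bottle: Bystander: clear bottle with a blue cap, 52 mm wide, 130 mm tall; origin under its centre.
- brush_cup: Bystander: white cup of brushes and pens, 74 mm wide, 90 mm tall, brushes to about 160 mm; origin under its centre.
- brayer: Bystander: ink roller lying down, roller 32 x 90 mm along y, handle 140 mm to -x; origin under the roller.
There are look-alikes about, which are no part of the job. Several things look just like the part that bears hub: the one meant starts nearest to the robot's base.

How it is judged:
By the outcome, as a careful person would: the job done as asked, in the order asked, and still so for the second after the job is handed in, with the robot touching nothing.
It also fails if it takes over 72 s, if anything falls off the work surface, if the arm or the gripper's body presses on something with over 40 N, if the wrist force passes 120 N, or if a joint passes its speed limit or range.

## Working session

There is one attempt and no reset: what is moved stays moved. The work goes in short steps, Python scripts to look and compute and a tool call to move; the robot and the scene stay as the last step left them, time stands still between calls to the robot, and variables do not carry over. Pictures are saved under pics/ and viewed, at most 10 in all, crops included, and the job is handed in when it is done.

Besides the shell and the picture viewer there is one more tool, called after ">>>" as name([rows], argument=value, ...), one row to a line, values as JSON. step_arm: Moves the arm, as the interface text tells. Its arguments: {"type":"object","properties":{"motion":{"type":"array","items":{"type":"object","properties":{"claw":{"type":"number"},"delta_pos":{"type":"array","items":{"type":"number"}},"turn":{"type":"number"}}}},"force":{"type":"number"}},"required":["motion"]}

```bash
ls; mkdir -p pics
python3 - <<'E'
from rig import *
import cv2,numpy as np
s=sense();print(s)
ims=[]
for n in ("scene","side"):
    f=grab_frame(n);print(n,f["vertical_fov"],f["cx"],f["cy"],np.round(f["R"],3).tolist(),np.round(f["t"],1).tolist())
    cv2.imwrite(f"pics/{n}0.png",f["img"][:,:,::-1])
f=grab_frame("wrist");print(f["vertical_fov"],np.round(f["R"],3).tolist(),np.round(f["t"],1).tolist())
cv2.imwrite("pics/wrist0.png",f["img"][:,:,::-1])
E
```

```text
pics
{'clock': 0.0, 'qpos': array([ 1.20460095e+00,  3.53662168e-01,  1.63417109e+00,  2.69056731e-05,
        1.15517396e+00, -2.41365917e-03]), 'qvel': array([ 0.00158049, -0.0015931 , -0.00018776,  0.0011867 ,  0.00204688,
       -0.00019584]), 'joint_efforts': array([ 1.88002661e-03, -6.05263925e+01, -3.42074275e+01,  3.22758558e-05,
        9.49258741e-03,  4.00795370e-07]), 'eef_pos': array([222.21069001, 583.65149094, 238.53709657]), 'tcp_rot': array([-3.14017815e+00, -2.80138880e-05,  2.77780004e+00]), 'contact_force': array([-0.12289972,  0.18940144, -0.42979273]), 'wrist_torque': array([0.00059897, 0.00047821, 0.03251034]), 'grasp_force': 0.0, 'opening': 1.0025401213919571}
scene 43.14576373088584 252.7024485142944 185.518055716683 [[-0.75, 0.661, -0.022], [0.473, 0.513, -0.716], [-0.462, -0.548, -0.697]] [494.0, -184.3, 1830.3]
side 56.64827042697914 256.8274642349869 189.91974694008312 [[0.797, -0.604, 0.015], [-0.421, -0.573, -0.704], [0.433, 0.554, -0.71]] [-523.9, 345.5, 847.6]
62.20375340088984 [[0.356, 0.935, -0.001], [0.897, -0.341, 0.282], [0.263, -0.101, -0.959]] [-622.4, -36.8, 377.0]
```

View pics/scene0.png

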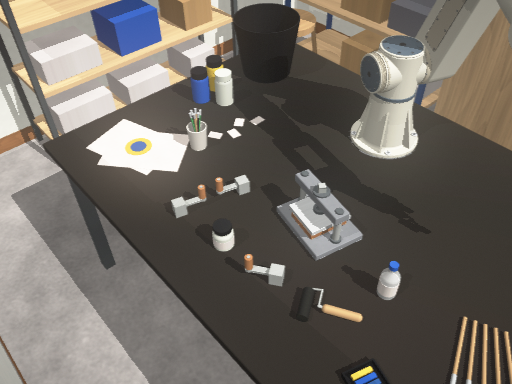

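View pics/side0.png

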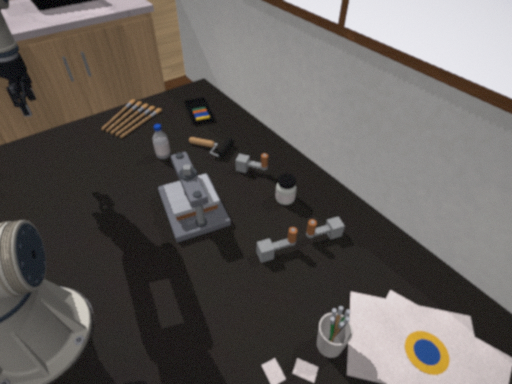

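Scene shows three cranks, hub/grip: A (180,207)/(201,192), B (242,185)/(219,185), C (277,274)/(249,262); press at (318,215), its square at (322,188). In the side view: B (265,250)/(293,236), A (335,228)/(312,227), C (243,164)/(264,161); press square at about (186,170).

```bash
cat > h.py <<'E'
from rig import *
import cv2,numpy as np
def K(f):
    h=f["img"].shape[0]; F=h/2/np.tan(np.radians(f["vertical_fov"])/2)
    return np.array([[F,0,f["cx"]],[0,F,f["cy"]],[0,0,1]])
def plane(f,p,z):
    R=np.array(f["R"]);t=np.array(f["t"]);c=-R.T@t
    d=R.T@np.linalg.inv(K(f))@np.array([p[0],p[1],1.]);return c+d*(z-c[2])/d[2]
def tri(f,p,g,q):
    P=[K(a)@np.c_[np.array(a["R"]),np.array(a["t"])] for a in(f,g)]
    X=cv2.triangulatePoints(P[0],P[1],np.array(p,float).reshape(2,1),np.array(q,float).reshape(2,1));return (X[:3]/X[3]).ravel()
def proj(f,X):
    c=K(f)@(np.array(f["R"])@np.array(X,float)+np.array(f["t"]));return c[:2]/c[2]
E
python3 - <<'E'
from h import *
f=grab_frame("scene");g=grab_frame("side")
for n,a,b in [("A hub",(180,207),(335,228)),("A grip",(201,192),(312,227)),("B hub",(242,185),(265,250)),("B grip",(219,185),(293,236)),("C hub",(277,274),(243,164)),("C grip",(249,262),(264,161)),("shaft",(322,188),(186,170)),("jar",(223,226),(287,183)),("glue",(394,266),(157,128))]:
    X=tri(f,a,g,b);print(n,X.round(),np.hypot(*X[:2]).round())
def up(im,x,y,w,h,k): return cv2.resize(im[y:y+h,x:x+w],None,fx=k,fy=k,interpolation=cv2.INTER_CUBIC)
a=up(f["img"],160,160,200,100,4);b=up(g["img"],150,140,200,125,4)
cv2.imwrite("pics/c1.png",np.vstack([a[:, :],])[:,:,::-1]);cv2.imwrite("pics/c2.png",b[:,:,::-1])
E
```

```text
A hub [ 791. -204.   23.] 817.0
A grip [ 718. -181.   58.] 740.0
B hub [ 578. -144.   23.] 595.0
B grip [ 654. -170.   55.] 676.0
C hub [739. 194.  22.] 764.0
C grip [786. 130.  56.] 796.0
shaft [503. 135. 162.] 521.0
jar [765. -11.  73.] 765.0
glue [546. 430. 120.] 695.0
```

View pics/c2.png

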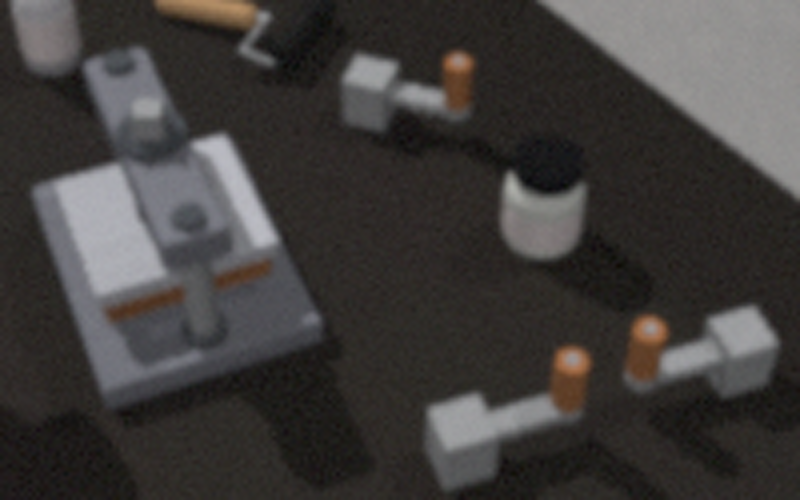

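Choice: B (scene 242,185), 595 mm from the base versus 764 and 817 for the other two. The crop confirms its square grey hub, arm and orange grip. I'll look at the square shaft end from above on the way.

>>> step_arm([
  {"claw": 85,"delta_pos": [-26.4,-20,-3.8],"turn": 0},
  {"claw": 85,"delta_pos": [-26.4,-20,-3.8],"turn": 0},
  {"claw": 85,"delta_pos": [-26.4,-20,-3.8],"turn": 0},
  {"claw": 85,"delta_pos": [-26.4,-20,-3.8],"turn": 0},
  {"claw": 85,"delta_pos": [-26.4,-20,-3.8],"turn": 0},
  {"claw": 85,"delta_pos": [-26.4,-20,-3.8],"turn": 0},
  {"claw": 85,"delta_pos": [-26.4,-20,-3.8],"turn": 0},
  {"claw": 85,"delta_pos": [-26.4,-20,-3.8],"turn": 0},
])

```text
clock: 0.92
eef_pos: [363.3, 357.9, 269.9]
tcp_rot: [3.141, 0.0, 2.778]
contact_force: [0.7, 0.3, 0.3]
opening: 0.992
grasp_force: 0.0
```

>>> step_arm([
  {"claw": 85,"delta_pos": [-26.4,-20,-3.8],"turn": 0},
  {"claw": 85,"delta_pos": [-26.4,-20,-3.8],"turn": 0},
  {"claw": 85,"delta_pos": [-26.4,-20,-3.8],"turn": 0},
  {"claw": 85,"delta_pos": [-26.4,-20,-3.8],"turn": 0},
  {"claw": 85,"delta_pos": [-26.4,-20,-3.8],"turn": 0},
  {"claw": 85,"delta_pos": [-26.4,-20,-3.8],"turn": 0},
  {"claw": 85,"delta_pos": [-26.4,-20,-3.8],"turn": 0},
  {"claw": 85,"delta_pos": [0,0,0],"turn": 0},
])

```text
clock: 1.58
eef_pos: [488.4, 158.9, 297.1]
tcp_rot: [-3.141, 0.003, 2.775]
contact_force: [-0.3, -0.4, -0.5]
opening: 0.998
grasp_force: 0.0
```

Run:
```python
from h import *
s=sense();print(s["clock"],s["eef_pos"],s["tcp_rot"],s["qpos"])
f=grab_frame("wrist");np.savez("w1.npz",**f)
print(proj(f,(503,135,175)))
cv2.imwrite("pics/w1.png",f["img"][:,:,::-1])
```

```text
1.5833 [488.44569683 158.88262175 297.13012904] [-3.14123660e+00  2.84764031e-03  2.77480997e+00] [ 0.31291344  0.12262343  1.80168239 -0.00220468  1.21529662 -0.8903344 ]
[235.76321426 212.95305995]
```

View pics/w1.png

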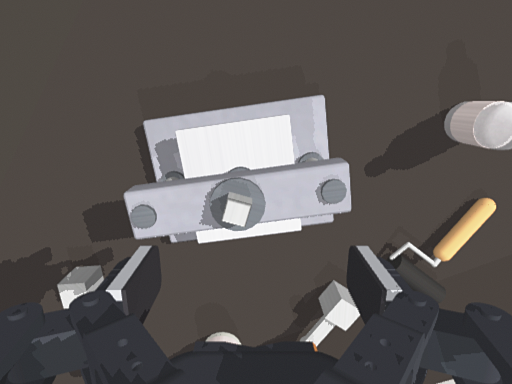

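The square end is seen at about (238,208) on the round shoulder, and the beam runs from (144,215) to (333,190). I'll measure its position and yaw.

Run:
```python
from h import *
f=dict(np.load("w1.npz"))
im=f["img"];x0,y0=205,175
c=im[y0:y0+65,x0:x0+70]
print(c[::3,::3,0])
# nuts -> axis cross-check
cv2.imwrite("pics/c3.png",cv2.resize(c,None,fx=8,fy=8,interpolation=cv2.INTER_CUBIC)[:,:,::-1])
```

```text
[[224 184 158 126 114 117 118 120 122 122 123 124 123 131 142 151 163 177
  181 185 189 189 192 196]
 [122 123 122 122 122 124 136 145 121  95  94 102 115 135 184 184 180 195
  195 197 197 198 196 199]
 [150 163 179 181 183 145  87 120 125 125 122 127 136 137 130 110 184 185
  196 196 195 195 195 196]
 [193 195 187 184 119 112 133 122 122 123 126 126 124 125 133 134 123 150
  181 195 196 197 197 195]
 [197 197 185 140 125 136 125 125 126 126 124 122 121 123 125 136 134 134
  163 198 198 197 197 196]
 [197 200 125 119 140 141 129 129 125 124 125 126 125 126 124 132 134 136
  133 200 196 196 197 194]
 [198 131 120 134 134 134 130 127 170 170 152 127 122 124 125 128 135 134
  133 119 198 197 195 193]
 [135 136 113 133 137 123  84  82 174 174 165 170 165 162 134 135 135 135
  138 132 198 196 195 195]
 [200 127 135 107  93  83  85  92 140 124 151 171 167 167 166 168 137 138
  137 137 198 195 194 195]
 [136 136  98  95  95  85  85 105 235 233 203 157 129 134 164 168 135 138
  138 137 150 197 195 193]
 [133 135 108  95  95  89  83 174 233 235 232 236 239 224 193 158 134 133
  133 135 178 20
[... 422 characters left out ...]
34 134 132  94  94 255 239 234 236 237 236 234 237 117 131 132 133
  136 199 193 179 173 163]
 [133 132 133 133 127  93  92  95 124 187 246 239 236 234 131 135 132 141
  216 247 246 248 247 247]
 [200 198 194 129 133 129  86  91  93  97 132 128 182 162 132 128 211 246
  246 245 244 244 244 245]
 [165 166 209 236 253 249 253 251 171 128 127 126 126 130 209 249 246 245
  245 245 243 244 245 246]
 [247 245 246 245 246 245 246 245 246 246 248 249 249 247 244 245 245 245
  244 246 245 247 252 255]
 [245 244 245 244 246 245 245 245 245 244 244 245 247 247 250 255 254 217
  186 155 100  79  76  76]
 [244 244 245 244 247 245 248 255 255 230 200 156 105  87  74  74  77  78
   79  80  80  81  80  80]]
```

View pics/c3.png

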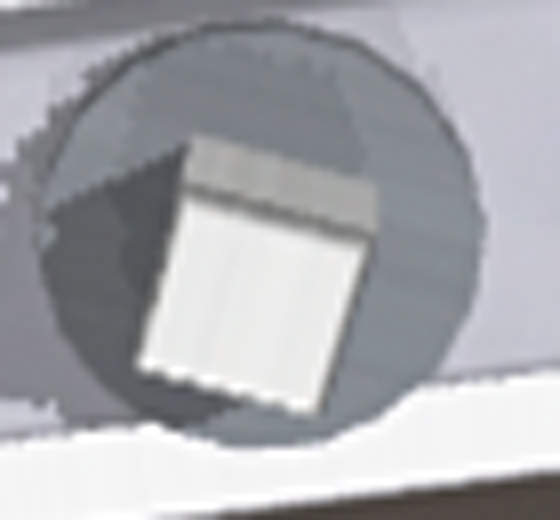

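Run:
```python
from h import *
f=dict(np.load("w1.npz"))
im=f["img"]; m=(im[:,:,0]>205).astype(np.uint8)
n,l=cv2.connectedComponents(m,connectivity=4)
k=(l==l[212,237]).astype(np.uint8);print(k.sum())
p=max(cv2.findContours(k,0,1)[0],key=cv2.contourArea).reshape(-1,2)
for z in (175,):
    W=np.array([plane(f,q,z)[:2] for q in p],np.float32);print(z,cv2.minAreaRect(W))
c=[np.array([205+u/8-.44,175+v/8-.44]) for u,v in((183,198),(370,240),(318,412),(137,368))]
C=np.array([plane(f,q,175)[:2] for q in c]);print(C.round(1),C.mean(0))
d=np.roll(C,-1,0)-C;print(np.hypot(*d.T),np.degrees(np.arctan2(d[:,1],d[:,0]))%90)
# shoulder circle z=153
sc=[np.array([205+u/8-.44,175+v/8-.44]) for u,v in((38,230),(486,225),(262,18),(255,447))]
S=np.array([plane(f,q,153)[:2] for q in sc]);print(S.round(1),((S[0]+S[1])/2+(S[2]+S[3])/2)/2,np.hypot(*(S[0]-S[1])),np.hypot(*(S[2]-S[3])))
N=np.array([plane(f,q,151)[:2] for q in((144,215),(333,190))]);print(N,N.mean(0),np.degrees(np.arctan2(*(N[1]-N[0])[::-1])))
```

```text
465
175 ((503.1918029785156, 135.00030517578125), (18.989200592041016, 18.72568130493164), 52.90459442138672)
[[489.2 133. ]
 [500.6 149.7]
 [516.8 137.4]
 [505.1 121.1]] [502.90945881 135.30688104]
[20.16683885 20.33957921 20.00395979 19.85744323] [55.65531535 52.86653724 54.29459527 53.28551854]
[[492.7 111.8]
 [510.5 159.9]
 [478.7 145. ]
 [526.5 124.9]] [502.09975666 135.39263617] 51.29200065229027 51.836460282842935
[[481.91107869  49.83037322]
 [521.85208063 221.51331551]] [501.88157966 135.67184436] 76.90344141038284
```

Axis is about (502.6, 135.3) and the square's sides lie at 53.5° mod 90, consistent across the square, shoulder and nuts. Next, the crank.

>>> step_arm([
  {"claw": 85,"delta_pos": [-19.3,-25.1,8],"turn": 0},
  {"claw": 85,"delta_pos": [-19.3,-25.1,8],"turn": 0},
  {"claw": 85,"delta_pos": [-19.3,-25.1,8],"turn": 0},
  {"claw": 85,"delta_pos": [-19.3,-25.1,8],"turn": 0},
  {"claw": 85,"delta_pos": [-19.3,-25.1,8],"turn": 0},
  {"claw": 85,"delta_pos": [-19.3,-25.1,8],"turn": 0},
  {"claw": 85,"delta_pos": [-19.3,-25.1,8],"turn": 0},
  {"claw": 85,"delta_pos": [-19.3,-25.1,8],"turn": 0},
])

```text
clock: 2.3
eef_pos: [558.6, -80.1, 231.7]
tcp_rot: [3.141, -0.0, 2.779]
contact_force: [0.4, 0.8, -0.5]
opening: 0.997
grasp_force: 0.0
```

>>> step_arm([
  {"claw": 85,"delta_pos": [-19.3,-25.1,20],"turn": 0},
  {"claw": 85,"delta_pos": [-19.3,-25.1,20],"turn": 0},
  {"claw": 85,"delta_pos": [0,0,10],"turn": 0},
  {"claw": 85,"delta_pos": [0,0,0],"turn": 0},
])

```text
clock: 2.63
eef_pos: [575.3, -140.3, 179.3]
tcp_rot: [-3.141, -0.005, 2.776]
contact_force: [0.2, 0.7, -0.4]
opening: 0.995
grasp_force: 0.0
```

Run:
```python
from h import *
s=sense();print(s["clock"],s["eef_pos"],s["tcp_rot"],s["qpos"])
f=grab_frame("wrist");np.savez("w2.npz",**f)
print(proj(f,(578,-144,48)))
cv2.imwrite("pics/w2.png",f["img"][:,:,::-1])
```

```text
2.6333 [ 575.28046507 -140.29133214  179.34365884] [-3.14136757 -0.00490101  2.77603659] [-2.41945679e-01  3.67988311e-01  1.75739831e+00  4.46719593e-04
  1.02109745e+00 -1.44742081e+00]
[252.92380589 190.4253229 ]
```

View pics/w2.png

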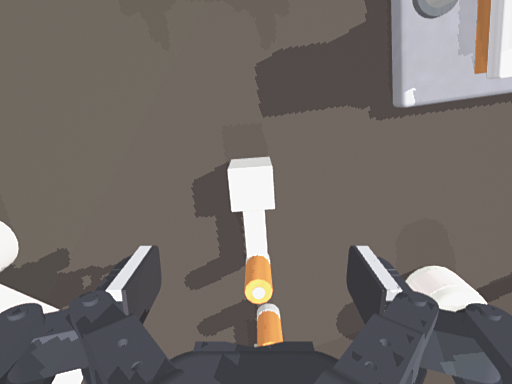

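The hub's top face is at about (251,188), its arm runs to the grip top at (258,292), and A's grip is just beyond at (268,315). Measuring hub position and yaw.

Run:
```python
from h import *
f=dict(np.load("w2.npz"));im=f["img"]
print(im[150:215:4,251].mean(1).round());print(im[190,222:282:3].mean(1).round())
m=((im.min(2)>228)).astype(np.uint8);m[210:]=0
n,l=cv2.connectedComponents(m,connectivity=4);k=(l==l[190,251]).astype(np.uint8)
p=max(cv2.findContours(k,0,1)[0],key=cv2.contourArea).reshape(-1,2)
W=np.array([plane(f,q,48)[:2] for q in p],np.float32);print(k.sum(),cv2.minAreaRect(W),cv2.boundingRect(p))
g=plane(f,(258,292),82)[:2];h=np.array(cv2.minAreaRect(W)[0]);print(g,g-h,np.hypot(*(g-h)),np.degrees(np.arctan2(*(g-h)[::-1])))
```

```text
[ 99.  99. 208. 214. 215. 247. 247. 247. 247. 247. 247. 247. 247. 247.
 247. 242. 247.]
[ 77.  79.  73. 250. 247. 247. 247. 247. 247. 247. 247. 247. 247. 247.
 247. 247. 247. 244. 104. 105.]
1880 ((575.97900390625, -144.90008544921875), (37.95030975341797, 38.527748107910156), 73.17160034179688) (228, 166, 47, 44)
[ 652.20559587 -167.88076668] [ 76.22659196 -22.98068123] 79.6153567569644 -16.776931641348494
```

>>> step_arm([
  {"claw": 85,"delta_pos": [-2.3,-4.0,20],"turn": -0.0725},
  {"claw": 85,"delta_pos": [0,0,25],"turn": 0},
  {"claw": 85,"delta_pos": [0,0,25],"turn": 0},
  {"claw": 85,"delta_pos": [0,0,25],"turn": 0},
  {"claw": 85,"delta_pos": [0,0,25],"turn": 0},
  {"claw": 85,"delta_pos": [0,0,20],"turn": 0},
  {"claw": 85,"delta_pos": [0,0,10],"turn": 0},
  {"claw": 85,"delta_pos": [0,0,0],"turn": 0},
])

```text
clock: 3.35
eef_pos: [576.6, -143.3, 31.2]
tcp_rot: [3.142, -0.003, 2.852]
contact_force: [-0.7, -0.4, -0.1]
opening: 0.995
grasp_force: 0.0
```

Run:
```python
from h import *
s=sense();print(s["clock"],s["eef_pos"],s["tcp_rot"],s["contact_force"])
```

```text
3.35 [ 576.56988436 -143.25972558   31.19791454] [ 3.14150179e+00 -2.72873962e-03  2.85176093e+00] [-0.74727362 -0.39619935 -0.05742662]
```

>>> step_arm([
  {"claw": 85,"delta_pos": [0,-1.7,8],"turn": 0},
  {"claw": 60,"delta_pos": [0,0,0],"turn": 0},
  {"claw": 30,"delta_pos": [0,0,0],"turn": 0},
  {"claw": 30,"delta_pos": [0,0,0],"turn": 0},
  {"claw": 30,"delta_pos": [0,0,0],"turn": 0},
  {"claw": 30,"delta_pos": [0,0,0],"turn": 0},
  {"claw": 30,"delta_pos": [0,0,0],"turn": 0},
  {"claw": 30,"delta_pos": [0,0,0],"turn": 0},
], force=60)

```text
clock: 4.02
eef_pos: [577.8, -146.7, 25.5]
tcp_rot: [3.141, 0.002, 2.85]
contact_force: [0.1, 1.5, 6.4]
opening: 0.436
grasp_force: 61.1
```

>>> step_arm([
  {"claw": 30,"delta_pos": [0,0,0],"turn": 0},
  {"claw": 30,"delta_pos": [0,0,0],"turn": 0},
  {"claw": 30,"delta_pos": [0,0,0],"turn": 0},
  {"claw": 30,"delta_pos": [0,0,0],"turn": 0},
])

```text
clock: 4.35
eef_pos: [577.9, -146.7, 25.5]
tcp_rot: [3.141, 0.002, 2.85]
contact_force: [-0.8, 2.5, 5.9]
opening: 0.433
grasp_force: 61.1
```

>>> step_arm([
  {"claw": 30,"delta_pos": [0,0,-15],"turn": 0},
  {"claw": 30,"delta_pos": [0,0,-25],"turn": 0},
  {"claw": 30,"delta_pos": [0,0,-35],"turn": 0},
  {"claw": 30,"delta_pos": [0,0,-35],"turn": 0},
  {"claw": 30,"delta_pos": [0,0,-35],"turn": 0},
  {"claw": 30,"delta_pos": [0,0,-35],"turn": 0},
  {"claw": 30,"delta_pos": [0,0,-30],"turn": 0},
  {"claw": 30,"delta_pos": [0,0,-10],"turn": 0},
])

```text
clock: 5.02
eef_pos: [578.7, -147.1, 249.2]
tcp_rot: [3.141, 0.006, 2.85]
contact_force: [1.1, -0.2, -4.5]
opening: 0.436
grasp_force: 61.7
```

Run:
```python
from h import *
s=sense();print(s["clock"],s["eef_pos"],s["tcp_rot"],s["contact_force"],s["opening"])
f=grab_frame("wrist");np.savez("w3.npz",**f)
cv2.imwrite("pics/w3.png",f["img"][:,:,::-1])
```

```text
5.0167 [ 578.65763714 -147.11934028  249.19890082] [3.14136269 0.00637399 2.85009421] [ 1.07174305 -0.20207319 -4.45311381] 0.4358412252932839
```

View pics/w3.png

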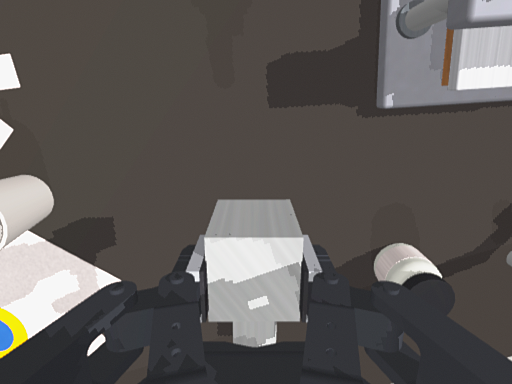

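The hub is held square in the pads. Its top front edge runs (206,237)–(302,237), its bottom front edge (218,200)–(294,200), and the rear top edge is at about row 321.

Run:
```python
from h import *
f=dict(np.load("w3.npz"));im=f["img"]
print(im[192:244:2,255].mean(1).round(),im[312:330,218].mean(1).round())
t=np.array([578.66,-147.12]);y=2.850
ex=np.array([np.cos(y),np.sin(y)]);ey=np.array([np.sin(y),-np.cos(y)])
for p,z in [((205.5,237),271.7),((302,237),271.7),((301,321),271.7),((204.5,321),271.7),((218,200),223.7),((294,200),223.7)]:
    w=plane(f,p,z)[:2];d=w-t;print(p,w.round(1),"tool",(d@ex).round(1),(d@ey).round(1))
```

```text
[ 74.  74.  73.  73. 150. 155. 154. 155. 154. 154. 154. 155. 153. 155.
 154. 153. 153. 153. 153. 154. 154. 154. 152. 223. 224. 235.] [172. 172. 174. 176. 178. 176. 173. 174. 175. 133.  76.  50.  54.  55.
  55.  51.  54.  54.]
(205.5, 237) [ 552.2 -160.1] tool 21.6 -20.1
(302, 237) [ 562.6 -125.4] tool 21.6 16.2
(301, 321) [ 598.9 -135. ] tool -15.9 17.4
(204.5, 321) [ 587.5 -172.9] tool -15.9 -22.1
(218, 200) [ 553.  -160.9] tool 20.6 -20.5
(294, 200) [ 564.4 -122.9] tool 20.6 19.1
```

>>> step_arm([
  {"claw": 30,"delta_pos": [10,15,0],"turn": 0},
  {"claw": 30,"delta_pos": [19,31,0],"turn": 0},
  {"claw": 30,"delta_pos": [19,31,0],"turn": 0},
  {"claw": 30,"delta_pos": [19,31,0],"turn": 0},
  {"claw": 30,"delta_pos": [19,31,0],"turn": 0},
  {"claw": 30,"delta_pos": [19,31,0],"turn": 0},
  {"claw": 30,"delta_pos": [19,31,0],"turn": 0},
  {"claw": 30,"delta_pos": [19,31,0],"turn": 0},
])

```text
clock: 5.73
eef_pos: [504.6, 117.9, 241.9]
tcp_rot: [-3.14, -0.003, 2.85]
contact_force: [1.2, -0.1, -4.8]
opening: 0.439
grasp_force: 61.6
```

>>> step_arm([
  {"claw": 30,"delta_pos": [8.6,17,0],"turn": 0},
  {"claw": 30,"delta_pos": [0,0,0],"turn": 0.115},
  {"claw": 30,"delta_pos": [0,0,0],"turn": 0.115},
  {"claw": 30,"delta_pos": [0,0,0],"turn": 0.116},
  {"claw": 30,"delta_pos": [0,0,10],"turn": 0},
  {"claw": 30,"delta_pos": [0,0,10],"turn": 0},
  {"claw": 30,"delta_pos": [0,0,0],"turn": 0},
  {"claw": 30,"delta_pos": [0,0,0],"turn": 0},
])

```text
clock: 6.4
eef_pos: [502.2, 135.0, 222.4]
tcp_rot: [-3.139, -0.002, 2.507]
contact_force: [1.2, 0.3, -5.3]
opening: 0.434
grasp_force: 61.7
```

```bash
cat > st.py <<'E'
from h import *
import sys
s=sense();p=s["eef_pos"];y=s["tcp_rot"][2]
ex=np.array([np.cos(y),np.sin(y)]);ey=np.array([np.sin(y),-np.cos(y)])
d=np.array([float(sys.argv[1]),float(sys.argv[2])])-p[:2]
print(s["clock"],p.round(2),s["tcp_rot"].round(4),"F",s["contact_force"].round(2),"T",s["wrist_torque"].round(2),"q",s["qpos"].round(2),"go tool",(d@ex).round(2),(d@ey).round(2))
E
python3 st.py 505.1 135.0
```

```text
6.4 [502.2  134.98 222.36] [-3.1389e+00 -2.2000e-03  2.5066e+00] F [ 1.16  0.26 -5.31] T [ 0.05 -0.    0.01] q [ 0.26  0.21  1.87  0.    1.06 -0.68] go tool -2.32 1.74
```

>>> step_arm([
  {"claw": 30,"delta_pos": [-2.3,1.7,0],"turn": 0},
  {"claw": 30,"delta_pos": [0,0,10],"turn": 0},
  {"claw": 30,"delta_pos": [0,0,8],"turn": 0},
  {"claw": 30,"delta_pos": [0,0,0],"turn": 0},
  {"claw": 30,"delta_pos": [0,0,0],"turn": 0},
])

```text
clock: 6.82
eef_pos: [505.6, 135.3, 205.5]
tcp_rot: [-3.14, -0.001, 2.504]
contact_force: [0.6, -0.1, -4.8]
opening: 0.431
grasp_force: 61.8
```

```bash
python3 st.py 505.1 135.0
python3 - <<'E'
from h import *
f=grab_frame("wrist");a=f["img"][110:360,90:440];np.savez("w4.npz",**f)
cv2.imwrite("pics/w4.png",cv2.resize(a,None,fx=2,fy=2,interpolation=cv2.INTER_CUBIC)[:,:,::-1])
E
```

```text
6.8167 [505.6  135.27 205.47] [-3.1403e+00 -1.0000e-03  2.5045e+00] F [ 0.55 -0.09 -4.81] T [ 0.   -0.01 -0.06] q [ 0.26  0.23  1.88  0.    1.03 -0.68] go tool 0.24 -0.51
```

View pics/w4.png

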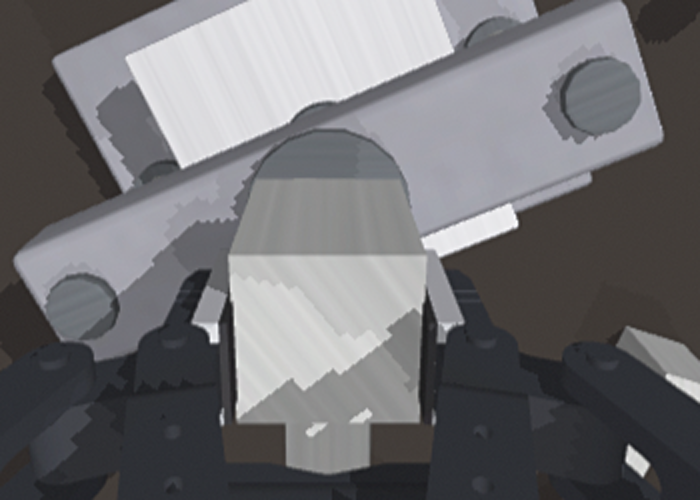

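The hub is centred over the shoulder disc (arc centre x≈330, hub's bottom edge centre ≈333 in the crop). Lowering with feel.

>>> step_arm([
  {"claw": 30,"delta_pos": [0,0,3],"turn": 0},
  {"claw": 30,"delta_pos": [0,0,3],"turn": 0},
  {"claw": 30,"delta_pos": [0,0,2],"turn": 0},
  {"claw": 30,"delta_pos": [0,0,0],"turn": 0},
])

```text
clock: 7.2
eef_pos: [505.9, 135.4, 197.8]
tcp_rot: [-3.141, -0.0, 2.504]
contact_force: [-0.5, -0.3, -4.9]
opening: 0.433
grasp_force: 61.8
```

>>> step_arm([
  {"claw": 30,"delta_pos": [0,0,2],"turn": 0},
  {"claw": 30,"delta_pos": [0,0,2],"turn": 0},
  {"claw": 30,"delta_pos": [0,0,0],"turn": 0},
])

```text
clock: 7.45
eef_pos: [506.0, 135.4, 193.9]
tcp_rot: [-3.141, -0.0, 2.504]
contact_force: [-0.2, 0.3, -4.7]
opening: 0.435
grasp_force: 61.8
```

>>> step_arm([
  {"claw": 30,"delta_pos": [0,0,3],"turn": 0},
  {"claw": 30,"delta_pos": [0,0,3],"turn": 0},
  {"claw": 30,"delta_pos": [0,0,3],"turn": 0},
  {"claw": 30,"delta_pos": [0,0,3],"turn": 0},
  {"claw": 30,"delta_pos": [0,0,1.5],"turn": 0},
  {"claw": 30,"delta_pos": [0,0,0],"turn": 0},
])

```text
clock: 7.95
eef_pos: [505.9, 135.4, 180.3]
tcp_rot: [-3.141, -0.001, 2.504]
contact_force: [-0.4, -0.6, -4.9]
opening: 0.438
grasp_force: 61.8
```

```bash
python3 st.py 505.1 135.0
```

```text
7.95 [505.88 135.37 180.26] [-3.1409e+00 -5.0000e-04  2.5044e+00] F [-0.38 -0.57 -4.93] T [ 0.03  0.03 -0.03] q [ 0.26  0.27  1.91 -0.    0.97 -0.67] go tool 0.4 -0.76
```

>>> step_arm([
  {"claw": 30,"delta_pos": [0,0,0.8],"turn": 0},
  {"claw": 30,"delta_pos": [0,0,0.8],"turn": 0},
  {"claw": 30,"delta_pos": [0,0,0],"turn": 0},
])

```text
clock: 8.2
eef_pos: [506.2, 135.5, 179.2]
tcp_rot: [3.142, 0.0, 2.504]
contact_force: [0.7, 0.7, -4.7]
opening: 0.432
grasp_force: 61.8
```

>>> step_arm([
  {"claw": 30,"delta_pos": [0,0,0.6],"turn": 0},
  {"claw": 30,"delta_pos": [0,0,0],"turn": 0},
])

```text
clock: 8.37
eef_pos: [506.2, 135.4, 178.6]
tcp_rot: [3.142, 0.0, 2.504]
contact_force: [-0.3, -0.8, -5.0]
opening: 0.434
grasp_force: 61.8
```

>>> step_arm([
  {"claw": 30,"delta_pos": [0,0,0.7],"turn": 0},
  {"claw": 30,"delta_pos": [0,0,0],"turn": 0},
])

```text
clock: 8.53
eef_pos: [506.3, 135.5, 178.4]
tcp_rot: [3.141, 0.0, 2.504]
contact_force: [-2.6, -1.4, 1.5]
opening: 0.429
grasp_force: 62.7
```

>>> step_arm([
  {"claw": 30,"delta_pos": [0,0,0.7],"turn": 0},
  {"claw": 30,"delta_pos": [0,0,0],"turn": 0},
])

```text
clock: 8.7
eef_pos: [506.3, 135.5, 178.3]
tcp_rot: [3.141, 0.0, 2.504]
contact_force: [-5.3, -0.8, 10.5]
opening: 0.437
grasp_force: 63.9
```

Seated: first contact was at TCP z 178.4 against 178.5 predicted. Releasing and going over the grip.

>>> step_arm([
  {"claw": 60,"delta_pos": [0,0,-0.8],"turn": 0},
  {"claw": 60,"delta_pos": [0,0,0],"turn": 0},
  {"claw": 60,"delta_pos": [0,0,0],"turn": 0},
  {"claw": 60,"delta_pos": [0,0,0],"turn": 0},
  {"claw": 60,"delta_pos": [0,0,-15],"turn": 0},
  {"claw": 60,"delta_pos": [0,0,-25],"turn": 0},
  {"claw": 60,"delta_pos": [0,0,-30],"turn": 0},
  {"claw": 60,"delta_pos": [0,0,-15],"turn": 0},
])

```text
clock: 9.37
eef_pos: [507.3, 135.7, 265.9]
tcp_rot: [3.139, 0.002, 2.504]
contact_force: [0.6, 0.7, 0.1]
opening: 0.7
grasp_force: 0.0
```

>>> step_arm([
  {"claw": 60,"delta_pos": [-26,0,0],"turn": 0},
  {"claw": 60,"delta_pos": [-26,0,0],"turn": 0},
  {"claw": 60,"delta_pos": [-25.8,0,0],"turn": 0},
  {"claw": 60,"delta_pos": [0,0,0],"turn": 0},
  {"claw": 60,"delta_pos": [0,0,0],"turn": 0},
])

```text
clock: 9.78
eef_pos: [569.2, 88.5, 262.6]
tcp_rot: [-3.141, -0.0, 2.503]
contact_force: [-0.9, -0.6, -0.3]
opening: 0.705
grasp_force: 0.0
```

```bash
python3 st.py 568.7 89.2
python3 - <<'E'
from h import *
f=grab_frame("wrist");np.savez("w5.npz",**f);im=f["img"]
hsv=cv2.cvtColor(im,cv2.COLOR_RGB2HSV)
m=cv2.inRange(hsv,(5,120,100),(22,255,255))
n,l,s,c=cv2.connectedComponentsWithStats(m)
for i in range(1,n):
    if s[i,4]>80: print(s[i],c[i])
print("expected grip top",proj(f,(568.7,89.2,235)),"hub top",proj(f,(504.4,136.8,201)))
a=im[100:384,60:460]
cv2.imwrite("pics/w5.png",cv2.resize(a,None,fx=1.8,fy=1.8)[:,:,::-1])
E
```

```text
9.7833 [569.2   88.52 262.58] [-3.1414e+00 -3.0000e-04  2.5026e+00] F [-0.91 -0.58 -0.32] T [0.01 0.04 0.  ] q [ 0.15  0.26  1.72  0.    1.17 -0.78] go tool 0.81 0.25
[ 233  192   43   61 1757] [254.35515083 221.17586796]
[374 272  34  26 404] [390.57920792 284.06435644]
expected grip top [257.17531871 232.58493216] hub top [256.73470354  80.73500171]
```

View pics/w5.png

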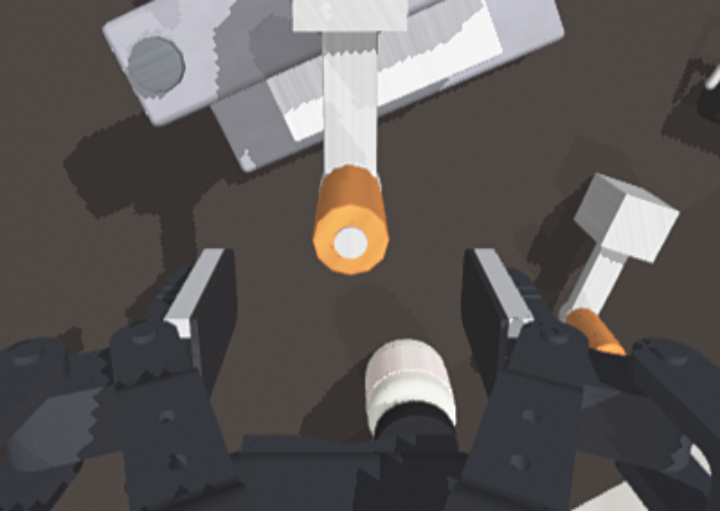

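The grip top is at (254.5,233) in the full image, within 1.5 mm of the predicted spot and centred between the fingers. Descending and closing.

>>> step_arm([
  {"claw": 60,"delta_pos": [0.5,0,15],"turn": 0},
  {"claw": 55,"delta_pos": [0,0,20],"turn": 0},
  {"claw": 45,"delta_pos": [0,0,15],"turn": 0},
  {"claw": 45,"delta_pos": [0,0,6],"turn": 0},
  {"claw": 45,"delta_pos": [0,0,0],"turn": 0},
])

```text
clock: 10.25
eef_pos: [566.7, 89.9, 205.6]
tcp_rot: [-3.139, -0.002, 2.505]
contact_force: [-0.3, 0.5, 0.5]
opening: 0.523
grasp_force: 0.0
```

>>> step_arm([
  {"claw": 15,"delta_pos": [0,0,0],"turn": 0},
  {"claw": 15,"delta_pos": [0,0,0],"turn": 0},
  {"claw": 15,"delta_pos": [0,0,0],"turn": 0},
  {"claw": 15,"delta_pos": [0,0,0],"turn": 0},
  {"claw": 15,"delta_pos": [0,0,0],"turn": 0},
  {"claw": 15,"delta_pos": [0,0,0],"turn": 0},
], force=40)

```text
clock: 10.75
eef_pos: [568.8, 89.5, 207.6]
tcp_rot: [3.141, 0.001, 2.504]
contact_force: [0.5, -0.6, 1.9]
opening: 0.265
grasp_force: 39.4
```

```bash
python3 st.py 568.7 89.2
```

```text
10.75 [568.76  89.45 207.64] [3.1407e+00 9.0000e-04 2.5042e+00] F [ 0.52 -0.64  1.94] T [ 0.07  0.02 -0.03] q [ 0.15  0.31  1.77 -0.    1.06 -0.78] go tool -0.11 -0.24
```

Now winding: 10° per row on an 80 mm circle. I'll check forces first.

>>> step_arm([
  {"claw": 15,"delta_pos": [1.22,-13.89,0],"turn": 0},
  {"claw": 15,"delta_pos": [3.61,-13.47,0],"turn": 0},
  {"claw": 15,"delta_pos": [5.89,-12.64,0],"turn": 0},
  {"claw": 15,"delta_pos": [0,0,0],"turn": 0},
  {"claw": 15,"delta_pos": [0,0,0],"turn": 0},
])

```text
clock: 11.17
eef_pos: [535.5, 63.1, 207.6]
tcp_rot: [3.141, 0.001, 2.504]
contact_force: [0.7, 0.1, 4.1]
opening: 0.27
grasp_force: 39.6
```

```bash
cat > wd.py <<'E'
from h import *
import sys
A=np.array([float(sys.argv[1]),float(sys.argv[2])]) if len(sys.argv)>2 else np.array([504.4,136.8])
s=sense();p=s["eef_pos"];d=p[:2]-A;r=np.hypot(*d);u=d/r;phi=np.degrees(np.arctan2(d[1],d[0]))
t=np.array([u[1],-u[0]]) # clockwise
F=s["contact_force"];y=np.degrees(s["tcp_rot"][2])
print(s["clock"],p.round(2),"r",r.round(2),"phi",phi.round(2),"theta",((y-phi)%360).round(2),"push cw",(-F[:2]@t).round(2),"pull out",(-F[:2]@u).round(2),"Fz",F[2].round(2),"open",round(s["opening"],3),s["tcp_rot"].round(3),s["qpos"][5].round(2))
E
python3 wd.py
```

```text
11.1667 [535.5   63.06 207.55] r 80.03 phi -67.13 theta 210.57 push cw 0.69 pull out -0.14 Fz 4.12 open 0.27 [3.141e+00 1.000e-03 2.504e+00] -0.82
```

>>> step_arm([
  {"claw": 15,"delta_pos": [8.0,-11.42,0],"turn": 0},
  {"claw": 15,"delta_pos": [9.86,-9.86,0],"turn": 0},
  {"claw": 15,"delta_pos": [11.42,-8.0,0],"turn": 0},
  {"claw": 15,"delta_pos": [12.64,-5.89,0],"turn": 0},
  {"claw": 15,"delta_pos": [13.47,-3.61,0],"turn": 0},
  {"claw": 15,"delta_pos": [13.89,-1.22,0],"turn": 0},
  {"claw": 15,"delta_pos": [0,0,0],"turn": 0},
])

```text
clock: 11.75
eef_pos: [455.1, 73.1, 207.4]
tcp_rot: [-3.142, 0.0, 2.505]
contact_force: [-1.8, -5.0, 9.4]
opening: 0.271
grasp_force: 40.1
```

```bash
python3 wd.py
```

```text
11.75 [455.05  73.07 207.42] r 80.6 phi -127.75 theta 271.25 push cw 1.62 pull out -5.02 Fz 9.37 open 0.271 [-3.142  0.     2.505] -0.78
```

>>> step_arm([
  {"claw": 15,"delta_pos": [13.89,0.5,-0.4],"turn": 0},
  {"claw": 15,"delta_pos": [13.47,3.61,0],"turn": 0},
  {"claw": 15,"delta_pos": [12.64,5.89,0],"turn": 0},
  {"claw": 15,"delta_pos": [11.42,8.0,0],"turn": 0},
  {"claw": 15,"delta_pos": [9.86,9.86,0],"turn": 0},
  {"claw": 15,"delta_pos": [8.0,11.42,0],"turn": 0},
  {"claw": 15,"delta_pos": [0,0,0],"turn": 0},
])

```text
clock: 12.33
eef_pos: [424.1, 147.0, 207.7]
tcp_rot: [3.141, -0.0, 2.506]
contact_force: [-2.4, 0.1, 6.2]
opening: 0.271
grasp_force: 40.0
```

```bash
python3 wd.py
```

```text
12.3333 [424.11 147.01 207.66] r 80.94 phi 172.75 theta 330.8 push cw 0.25 pull out -2.39 Fz 6.17 open 0.271 [ 3.141 -0.     2.506] -0.6
```

>>> step_arm([
  {"claw": 15,"delta_pos": [6.24,12.44,-0.2],"turn": 0},
  {"claw": 15,"delta_pos": [3.61,13.47,0],"turn": 0},
  {"claw": 15,"delta_pos": [1.22,13.89,0],"turn": 0},
  {"claw": 15,"delta_pos": [-1.22,13.89,0],"turn": 0},
  {"claw": 15,"delta_pos": [-3.61,13.47,0],"turn": 0},
  {"claw": 15,"delta_pos": [-5.89,12.64,0],"turn": 0},
  {"claw": 15,"delta_pos": [-8.0,11.42,0],"turn": 0},
  {"claw": 15,"delta_pos": [0,0,0],"turn": 0},
])

```text
clock: 13.0
eef_pos: [487.3, 215.5, 207.6]
tcp_rot: [3.14, 0.001, 2.505]
contact_force: [-0.6, 3.4, 5.2]
opening: 0.27
grasp_force: 40.3
```

```bash
python3 wd.py
```

```text
13.0 [487.33 215.51 207.55] r 80.54 phi 102.24 theta 41.27 push cw -0.14 pull out -3.47 Fz 5.25 open 0.27 [3.140e+00 1.000e-03 2.505e+00] -0.52
```

>>> step_arm([
  {"claw": 15,"delta_pos": [-9.5,10.2,-0.2],"turn": 0},
  {"claw": 15,"delta_pos": [-11.42,8.0,0],"turn": 0},
  {"claw": 15,"delta_pos": [-12.64,5.89,0],"turn": 0},
  {"claw": 15,"delta_pos": [-13.47,3.61,0],"turn": 0},
  {"claw": 15,"delta_pos": [-13.89,1.22,0],"turn": 0},
  {"claw": 15,"delta_pos": [-13.89,-1.22,0],"turn": 0},
  {"claw": 15,"delta_pos": [-13.47,-3.61,0],"turn": 0},
  {"claw": 15,"delta_pos": [0,0,0],"turn": 0},
])

```text
clock: 13.67
eef_pos: [571.9, 178.9, 207.8]
tcp_rot: [3.141, 0.002, 2.503]
contact_force: [1.6, 1.8, 3.7]
opening: 0.271
grasp_force: 40.0
```

```bash
python3 wd.py
```

```text
13.6667 [571.88 178.95 207.85] r 79.56 phi 31.99 theta 111.4 push cw 0.66 pull out -2.3 Fz 3.72 open 0.271 [3.141e+00 2.000e-03 2.503e+00] -0.63
```

>>> step_arm([
  {"claw": 15,"delta_pos": [-12.74,-5.6,0],"turn": 0},
  {"claw": 15,"delta_pos": [-11.42,-8.0,0],"turn": 0},
  {"claw": 15,"delta_pos": [-9.86,-9.86,0],"turn": 0},
  {"claw": 15,"delta_pos": [-8.0,-11.42,0],"turn": 0},
  {"claw": 15,"delta_pos": [-5.89,-12.64,0],"turn": 0},
  {"claw": 15,"delta_pos": [-3.61,-13.47,0],"turn": 0},
  {"claw": 15,"delta_pos": [-1.22,-13.89,0],"turn": 0},
  {"claw": 15,"delta_pos": [0,0,0],"turn": 0},
])

```text
clock: 14.33
eef_pos: [566.2, 86.8, 208.0]
tcp_rot: [-3.14, 0.001, 2.503]
contact_force: [1.3, -1.0, 1.8]
opening: 0.268
grasp_force: 39.8
```

```bash
python3 wd.py
```

```text
14.3333 [566.17  86.77 207.96] r 79.49 phi -39.0 theta 182.42 push cw 0.06 pull out -1.61 Fz 1.79 open 0.268 [-3.140e+00  1.000e-03  2.503e+00] -0.78
```

One turn done. Continuing, reading the force while moving.

>>> step_arm([
  {"claw": 15,"delta_pos": [1.0,-13.89,0],"turn": 0},
  {"claw": 15,"delta_pos": [3.61,-13.47,0],"turn": 0},
  {"claw": 15,"delta_pos": [5.89,-12.64,0],"turn": 0},
  {"claw": 15,"delta_pos": [8.0,-11.42,0],"turn": 0},
  {"claw": 15,"delta_pos": [9.86,-9.86,0],"turn": 0},
  {"claw": 15,"delta_pos": [11.42,-8.0,0],"turn": 0},
  {"claw": 15,"delta_pos": [12.64,-5.89,0],"turn": 0},
  {"claw": 15,"delta_pos": [13.47,-3.61,0],"turn": 0},
])

```text
clock: 15.0
eef_pos: [466.7, 65.5, 207.8]
tcp_rot: [3.141, 0.0, 2.504]
contact_force: [4.4, 4.4, -0.4]
opening: 0.265
grasp_force: 39.7
```

```bash
python3 wd.py
```

```text
15.0 [466.74  65.51 207.82] r 80.63 phi -117.85 theta 261.31 push cw 1.85 pull out 5.99 Fz -0.43 open 0.265 [3.141 0.    2.504] -0.8
```

>>> step_arm([
  {"claw": 15,"delta_pos": [13.95,-0.8,0],"turn": 0},
  {"claw": 15,"delta_pos": [13.89,1.22,0],"turn": 0},
  {"claw": 15,"delta_pos": [13.47,3.61,0],"turn": 0},
  {"claw": 15,"delta_pos": [12.64,5.89,0],"turn": 0},
  {"claw": 15,"delta_pos": [11.42,8.0,0],"turn": 0},
  {"claw": 15,"delta_pos": [9.86,9.86,0],"turn": 0},
  {"claw": 15,"delta_pos": [8.0,11.42,0],"turn": 0},
  {"claw": 15,"delta_pos": [5.89,12.64,0],"turn": 0},
])

```text
clock: 15.67
eef_pos: [426.6, 160.9, 207.8]
tcp_rot: [-3.141, 0.002, 2.506]
contact_force: [8.7, -4.9, -4.0]
opening: 0.27
grasp_force: 39.5
```

```bash
python3 wd.py
```

```text
15.6667 [426.63 160.85 207.75] r 81.41 phi 162.81 theta 340.75 push cw 2.12 pull out 9.82 Fz -3.99 open 0.27 [-3.141e+00  2.000e-03  2.506e+00] -0.58
```

>>> step_arm([
  {"claw": 15,"delta_pos": [2.8,13.77,0.4],"turn": 0},
  {"claw": 15,"delta_pos": [1.22,13.89,0],"turn": 0},
  {"claw": 15,"delta_pos": [-1.22,13.89,0],"turn": 0},
  {"claw": 15,"delta_pos": [-3.61,13.47,0],"turn": 0},
  {"claw": 15,"delta_pos": [-5.89,12.64,0],"turn": 0},
  {"claw": 15,"delta_pos": [-8.0,11.42,0],"turn": 0},
  {"claw": 15,"delta_pos": [-9.86,9.86,0],"turn": 0},
  {"claw": 15,"delta_pos": [-11.42,8.0,0],"turn": 0},
])

```text
clock: 16.33
eef_pos: [513.3, 217.2, 207.1]
tcp_rot: [-3.139, -0.001, 2.505]
contact_force: [-2.3, -4.6, 5.9]
opening: 0.267
grasp_force: 40.6
```

```bash
python3 wd.py
```

```text
16.3333 [513.28 217.17 207.14] r 80.86 phi 83.69 theta 59.85 push cw 1.75 pull out 4.82 Fz 5.9 open 0.267 [-3.139e+00 -1.000e-03  2.505e+00] -0.54
```

>>> step_arm([
  {"claw": 15,"delta_pos": [-12.84,5.5,-0.2],"turn": 0},
  {"claw": 15,"delta_pos": [-13.47,3.61,0],"turn": 0},
  {"claw": 15,"delta_pos": [-13.89,1.22,0],"turn": 0},
  {"claw": 15,"delta_pos": [-13.89,-1.22,0],"turn": 0},
  {"claw": 15,"delta_pos": [-13.47,-3.61,0],"turn": 0},
  {"claw": 15,"delta_pos": [-12.64,-5.89,0],"turn": 0},
  {"claw": 15,"delta_pos": [-11.42,-8.0,0],"turn": 0},
  {"claw": 15,"delta_pos": [-9.86,-9.86,0],"turn": 0},
])

```text
clock: 17.0
eef_pos: [584.3, 142.0, 207.3]
tcp_rot: [-3.141, -0.002, 2.505]
contact_force: [-2.9, 2.3, 4.5]
opening: 0.27
grasp_force: 40.3
```

```bash
python3 wd.py
```

```text
17.0 [584.27 142.02 207.33] r 80.04 phi 3.74 theta 139.77 push cw 2.52 pull out 2.78 Fz 4.55 open 0.27 [-3.141e+00 -2.000e-03  2.505e+00] -0.7
```

>>> step_arm([
  {"claw": 15,"delta_pos": [-8.0,-11.42,0],"turn": 0},
  {"claw": 15,"delta_pos": [-5.89,-12.64,0],"turn": 0},
  {"claw": 15,"delta_pos": [-3.61,-13.47,0],"turn": 0},
])

```text
clock: 17.25
eef_pos: [575.7, 100.3, 207.4]
tcp_rot: [3.142, -0.001, 2.504]
contact_force: [-1.5, 3.3, 2.4]
opening: 0.269
grasp_force: 40.1
```

```bash
python3 wd.py
```

```text
17.25 [575.67 100.29 207.39] r 80.07 phi -27.13 theta 170.61 push cw 2.28 pull out 2.86 Fz 2.38 open 0.269 [ 3.142e+00 -1.000e-03  2.504e+00] -0.76
```

>>> step_arm([
  {"claw": 15,"delta_pos": [-1.22,-13.89,0],"turn": 0},
  {"claw": 15,"delta_pos": [1.22,-13.89,0],"turn": 0},
])

```text
clock: 17.42
eef_pos: [558.6, 77.7, 207.4]
tcp_rot: [3.141, -0.0, 2.504]
contact_force: [-1.2, 4.3, 2.6]
opening: 0.266
grasp_force: 40.0
```

```bash
python3 wd.py
```

```text
17.4167 [558.59  77.69 207.43] r 80.19 phi -47.48 theta 190.94 push cw 2.01 pull out 3.92 Fz 2.61 open 0.266 [ 3.141 -0.     2.504] -0.8
```

θ=190 (730°). Continue 20°.

>>> step_arm([
  {"claw": 15,"delta_pos": [3.61,-13.47,0],"turn": 0},
  {"claw": 15,"delta_pos": [5.89,-12.64,0],"turn": 0},
])

```text
clock: 17.58
eef_pos: [535.2, 62.5, 207.5]
tcp_rot: [3.141, -0.0, 2.504]
contact_force: [-0.9, 6.4, 0.7]
opening: 0.271
grasp_force: 39.9
```

```bash
python3 wd.py
```

```text
17.5833 [535.18  62.52 207.51] r 80.4 phi -67.49 theta 210.93 push cw 1.61 pull out 6.23 Fz 0.67 open 0.271 [ 3.141 -0.     2.504] -0.82
```

>>> step_arm([
  {"claw": 15,"delta_pos": [8.3,-11.2,0],"turn": 0},
  {"claw": 15,"delta_pos": [9.86,-9.86,0],"turn": 0},
])

```text
clock: 17.75
eef_pos: [508.3, 56.5, 207.7]
tcp_rot: [3.141, 0.001, 2.504]
contact_force: [2.0, 5.9, -0.1]
opening: 0.267
grasp_force: 39.9
```

```bash
python3 wd.py
```

```text
17.75 [508.29  56.46 207.67] r 80.43 phi -87.23 theta 230.67 push cw 2.26 pull out 5.77 Fz -0.13 open 0.267 [3.141e+00 1.000e-03 2.504e+00] -0.83
```

>>> step_arm([
  {"claw": 15,"delta_pos": [11.6,-7.8,0.2],"turn": 0},
  {"claw": 15,"delta_pos": [12.64,-5.89,0],"turn": 0},
])

```text
clock: 17.92
eef_pos: [480.9, 59.7, 207.7]
tcp_rot: [3.141, 0.002, 2.504]
contact_force: [3.0, 4.1, 1.2]
opening: 0.267
grasp_force: 40.0
```

```bash
python3 wd.py
```

```text
17.9167 [480.86  59.74 207.65] r 80.58 phi -106.99 theta 250.45 push cw 1.69 pull out 4.78 Fz 1.25 open 0.267 [3.141e+00 2.000e-03 2.504e+00] -0.81
```

θ=250 (790°).

>>> step_arm([
  {"claw": 15,"delta_pos": [13.5,-3.3,0.1],"turn": 0},
  {"claw": 15,"delta_pos": [13.89,-1.22,0],"turn": 0},
])

```text
clock: 18.08
eef_pos: [456.5, 72.1, 207.8]
tcp_rot: [-3.141, 0.003, 2.504]
contact_force: [6.3, -5.7, 3.9]
opening: 0.267
grasp_force: 40.4
```

```bash
python3 wd.py
```

```text
18.0833 [456.46  72.13 207.8 ] r 80.5 phi -126.55 theta 270.04 push cw 8.5 pull out -0.81 Fz 3.89 open 0.267 [-3.141e+00  3.000e-03  2.504e+00] -0.78
```

The push has risen to 8.5 N, so the screw is on its stop. Small steps now.

>>> step_arm([
  {"claw": 15,"delta_pos": [2.8,0.0,0],"turn": 0},
  {"claw": 15,"delta_pos": [0,0,0],"turn": 0},
  {"claw": 15,"delta_pos": [0,0,0],"turn": 0},
])

```text
clock: 18.33
eef_pos: [454.8, 73.6, 207.9]
tcp_rot: [-3.14, 0.004, 2.506]
contact_force: [3.1, -10.8, 6.4]
opening: 0.27
grasp_force: 40.5
```

```bash
python3 wd.py
```

```text
18.3333 [454.85  73.63 207.9 ] r 80.28 phi -128.11 theta 271.7 push cw 9.11 pull out -6.59 Fz 6.35 open 0.27 [-3.14   0.004  2.506] -0.77
```

>>> step_arm([
  {"claw": 15,"delta_pos": [4.0,-0.4,0],"turn": 0},
  {"claw": 15,"delta_pos": [0,0,0],"turn": 0},
  {"claw": 15,"delta_pos": [0,0,0],"turn": 0},
])

```text
clock: 18.58
eef_pos: [452.1, 75.7, 207.9]
tcp_rot: [-3.141, 0.005, 2.506]
contact_force: [4.6, -9.5, 4.7]
opening: 0.272
grasp_force: 40.3
```

```bash
python3 wd.py
```

```text
18.5833 [452.11  75.75 207.93] r 80.38 phi -130.58 theta 274.15 push cw 9.66 pull out -4.21 Fz 4.66 open 0.272 [-3.141  0.005  2.506] -0.77
```

>>> step_arm([
  {"claw": 15,"delta_pos": [3.5,0.0,0],"turn": 0},
  {"claw": 15,"delta_pos": [0,0,0],"turn": 0},
  {"claw": 15,"delta_pos": [0,0,0],"turn": 0},
])

```text
clock: 18.83
eef_pos: [449.6, 77.8, 207.9]
tcp_rot: [3.141, 0.005, 2.506]
contact_force: [7.6, -10.4, 3.6]
opening: 0.268
grasp_force: 40.2
```

```bash
python3 wd.py
```

```text
18.8333 [449.64  77.82 207.94] r 80.48 phi -132.88 theta 276.44 push cw 12.66 pull out -2.43 Fz 3.61 open 0.268 [3.141 0.005 2.506] -0.76
```

Near 12 N. I'll hold steady and re-read.

>>> step_arm([
  {"claw": 15,"delta_pos": [0,0,0],"turn": 0},
  {"claw": 15,"delta_pos": [0,0,0],"turn": 0},
  {"claw": 15,"delta_pos": [0,0,0],"turn": 0},
  {"claw": 15,"delta_pos": [0,0,0],"turn": 0},
  {"claw": 15,"delta_pos": [0,0,0],"turn": 0},
  {"claw": 15,"delta_pos": [0,0,0],"turn": 0},
])

```text
clock: 19.33
eef_pos: [449.7, 77.7, 207.9]
tcp_rot: [3.141, 0.005, 2.506]
contact_force: [6.1, -9.0, 3.3]
opening: 0.267
grasp_force: 40.2
```

```bash
python3 wd.py; python3 wd.py
```

```text
19.3333 [449.72  77.73 207.94] r 80.49 phi -132.79 theta 276.34 push cw 10.57 pull out -2.51 Fz 3.34 open 0.267 [3.141 0.005 2.506] -0.76
19.3333 [449.72  77.73 207.94] r 80.49 phi -132.79 theta 276.34 push cw 10.57 pull out -2.51 Fz 3.34 open 0.267 [3.141 0.005 2.506] -0.76
```

>>> step_arm([
  {"claw": 15,"delta_pos": [1.8,0.2,0],"turn": 0},
  {"claw": 15,"delta_pos": [0,0,0],"turn": 0},
  {"claw": 15,"delta_pos": [0,0,0],"turn": 0},
  {"claw": 15,"delta_pos": [0,0,0],"turn": 0},
])

```text
clock: 19.67
eef_pos: [448.5, 79.0, 208.0]
tcp_rot: [3.141, 0.005, 2.506]
contact_force: [7.3, -10.0, 3.3]
opening: 0.273
grasp_force: 40.3
```

```bash
python3 wd.py
```

```text
19.6667 [448.47  78.95 207.95] r 80.46 phi -134.03 theta 277.6 push cw 12.2 pull out -2.06 Fz 3.25 open 0.273 [3.141 0.005 2.506] -0.76
```

>>> step_arm([
  {"claw": 15,"delta_pos": [0,0,0],"turn": 0},
  {"claw": 15,"delta_pos": [0,0,0],"turn": 0},
  {"claw": 15,"delta_pos": [0,0,0],"turn": 0},
  {"claw": 15,"delta_pos": [0,0,0],"turn": 0},
])

```text
clock: 20.0
eef_pos: [448.5, 78.9, 207.9]
tcp_rot: [3.142, 0.005, 2.506]
contact_force: [7.7, -9.9, 2.3]
opening: 0.271
grasp_force: 40.3
```

```bash
python3 wd.py
```

```text
20.0 [448.46  78.92 207.93] r 80.5 phi -134.02 theta 277.58 push cw 12.44 pull out -1.8 Fz 2.34 open 0.271 [3.142 0.005 2.506] -0.76
```

Steady at 12.3 N for over half a second: snug. Easing the push off.

>>> step_arm([
  {"claw": 15,"delta_pos": [-7.0,-0.6,0],"turn": 0},
  {"claw": 15,"delta_pos": [-7.0,-0.2,0],"turn": 0},
  {"claw": 15,"delta_pos": [-7.0,0.6,0],"turn": 0},
  {"claw": 15,"delta_pos": [-6.0,1.0,0],"turn": 0},
  {"claw": 15,"delta_pos": [0,0,0],"turn": 0},
  {"claw": 15,"delta_pos": [0,0,0],"turn": 0},
])

```text
clock: 20.5
eef_pos: [469.4, 64.4, 207.5]
tcp_rot: [-3.141, 0.001, 2.504]
contact_force: [1.1, -4.3, 6.4]
opening: 0.268
grasp_force: 40.7
```

```bash
python3 wd.py
```

```text
20.5 [469.36  64.41 207.55] r 80.42 phi -115.83 theta 259.31 push cw 2.82 pull out -3.39 Fz 6.42 open 0.268 [-3.141e+00  1.000e-03  2.504e+00] -0.8
```

>>> step_arm([
  {"claw": 15,"delta_pos": [-4.5,0.6,-0.3],"turn": 0},
  {"claw": 15,"delta_pos": [0,0,0],"turn": 0},
  {"claw": 15,"delta_pos": [0,0,0],"turn": 0},
])

```text
clock: 20.75
eef_pos: [473.0, 62.8, 207.6]
tcp_rot: [-3.141, -0.0, 2.504]
contact_force: [1.9, -1.1, 5.5]
opening: 0.273
grasp_force: 40.5
```

```bash
python3 wd.py
```

```text
20.75 [472.96  62.75 207.59] r 80.45 phi -113.01 theta 256.49 push cw 2.18 pull out -0.27 Fz 5.5 open 0.273 [-3.141 -0.     2.504] -0.8
```

>>> step_arm([
  {"claw": 45,"delta_pos": [0,0,0],"turn": 0},
  {"claw": 45,"delta_pos": [0,0,0],"turn": 0},
  {"claw": 45,"delta_pos": [0,0,0],"turn": 0},
  {"claw": 45,"delta_pos": [0,0,-5],"turn": 0},
  {"claw": 45,"delta_pos": [0,0,-20],"turn": 0},
  {"claw": 45,"delta_pos": [0,0,-30],"turn": 0},
  {"claw": 45,"delta_pos": [0,0,-30],"turn": 0},
  {"claw": 45,"delta_pos": [0,0,-10],"turn": 0},
])

```text
clock: 21.42
eef_pos: [474.6, 63.0, 306.7]
tcp_rot: [3.138, 0.003, 2.504]
contact_force: [1.5, -0.2, 0.6]
opening: 0.53
grasp_force: 0.0
```

>>> step_arm([
  {"claw": 45,"delta_pos": [25,0,0],"turn": 0},
  {"claw": 45,"delta_pos": [25,0,0],"turn": 0},
  {"claw": 45,"delta_pos": [0,0,0],"turn": 0},
])

```text
clock: 21.67
eef_pos: [430.0, 93.8, 302.4]
tcp_rot: [-3.141, -0.002, 2.505]
contact_force: [0.6, 1.5, -0.5]
opening: 0.527
grasp_force: 0.0
```

Run:
```python
from h import *
s=sense();print(s["clock"],s["eef_pos"],s["contact_force"])
f=grab_frame("scene");g=grab_frame("side");w=grab_frame("wrist")
np.savez("e1.npz",img=f["img"]);np.savez("e3.npz",**w)
print("hub top exp scene",proj(f,(504,136.5,201)),"side",proj(g,(504,136.5,201)))
a=cv2.resize(g["img"][110:235,130:230],None,fx=4,fy=4,interpolation=cv2.INTER_CUBIC);b=cv2.resize(w["img"],None,fx=.78,fy=.78)
H=max(a.shape[0],b.shape[0]);c=np.zeros((H,a.shape[1]+b.shape[1],3),np.uint8);c[:a.shape[0],:a.shape[1]]=a;c[:b.shape[0],a.shape[1]:]=b
cv2.imwrite("pics/e.png",c[:,:800,::-1]);print(c.shape)
```

```text
21.6667 [429.9620574   93.77748556 302.42697839] [ 0.64954889  1.46106714 -0.46574486]
hub top exp scene [323.58811617 178.50596391] side [184.9121657  159.20125402]
(500, 799, 3)
```

View pics/e.png

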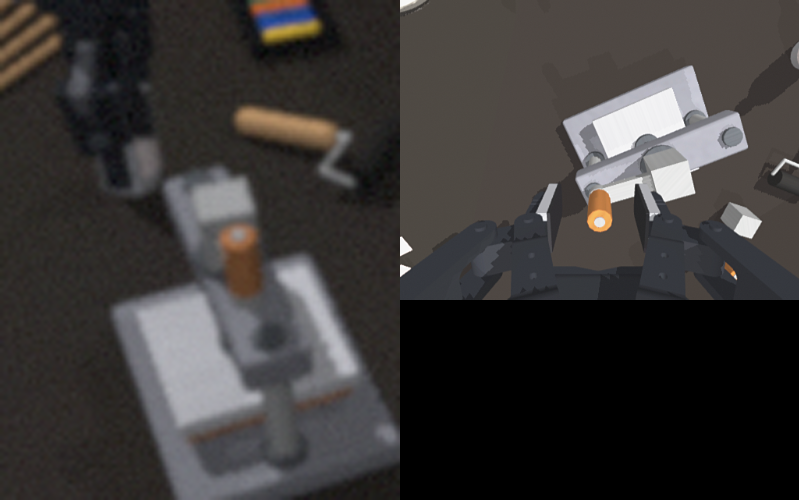

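The crank is on the shaft: in the side view the hub top is at (186,160) against (185,159) predicted for fully home. I'll confirm from the wrist image with the hub's apparent top face.

Run:
```python
from h import *
f=dict(np.load("e3.npz"));im=f["img"]
m=(im.min(2)>205).astype(np.uint8);n,l=cv2.connectedComponents(m,connectivity=4)
k=(l==l[231,352]).astype(np.uint8);p=max(cv2.findContours(k,0,1)[0],key=cv2.contourArea).reshape(-1,2)
print(k.sum(),cv2.boundingRect(p),proj(f,(504.4,136.8,201)))
for z in (195,201,207):
    r=cv2.minAreaRect(np.array([plane(f,q,z)[:2] for q in p],np.float32));print(z,r)
```

```text
2003 (322, 205, 61, 53) [353.56367373 232.7909335 ]
195 ((507.5620422363281, 138.61184692382812), (47.222286224365234, 38.51424789428711), 71.32575225830078)
201 ((504.2464599609375, 138.47789001464844), (46.04375076293945, 37.55302429199219), 71.3257064819336)
207 ((500.9309997558594, 138.34390258789062), (44.865196228027344, 36.591773986816406), 71.32575988769531)
```

```bash
python3 -c "
from rig import *
print(sign_off())"
```

```text
the job is handed in; nothing more can be done
None
```

I fitted the crank fully home on the square and wound it clockwise about 2.2 turns to the stop. I held it at about 12.3 N at the grip, eased off and let go with nothing around touched, then handed the job in at about 22 s.

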